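Lay out the press sleeves, bearing and cap on the setting-out mat

ROBOT

A 6-joint arm with a two-finger parallel gripper is mounted at the origin on the work surface. World frame = base frame: x ahead of the robot, y to its left, z up, the work surface at z = 0. Lengths are in m, angles in degrees, forces in N, time in s.
With the tool pointing down it reaches from about 0.275 to 0.75 m from the base axis. Payload 10.2 kg.
Tool frame: the origin (TCP) lies on the centre line of the jaws, within the pads' length; the fingertips stand 19 mm ahead of it and the grasp point (between the pads) is the TCP; z points along the fingers, y is the line along which they close (so a half turn about z gives the same grasp; the last joint's range is limited). The gripper opens to 88 mm and grips with 3 to 60 N. Pads are 18 mm wide; open, the fingers measure 123 mm over their backs; the gripper's body (75 mm by 187 mm) begins 45 mm behind the grasp point.
Start: joints at [53.491, 17.928, 85.812, -0, 76.261, -12.8], TCP at [0.211, 0.481, 0.258] pointing down, gripper open.
Joint ranges: [-168.41, 168.41], [-55.51, 124.54], [10.69, 146.95], [-70.63, 250.63], [1, 178], [-165.06, 165.06]. Speed limits (degrees/s): [136.94, 136.94, 172.46, 180, 180, 180].

INTERFACE

Orientations are given as [roll, pitch, yaw] about the fixed x, y, z axes, in that order (R = Rz(yaw) Ry(pitch) Rx(roll)).
In Python, from station import manip, inverse_kinematics, monitor, imaging gives the robot as it stands. Calls block until the motion is done:
- manip.movep(position, orientation): joint-space move of the TCP to a pose.
- manip.move_l(position, attitude=None, feed=0.15): straight line of the TCP; attitude=None keeps the orientation; feed is the mean speed in m/s.
- manip.move_joints(angles): joint-space move.
- manip.ungrasp() and manip.clamp(strength=None): open the fingers fully, or close them until they stop; strength is the grip in N (None keeps the last).
- manip.hold(seconds).
- inverse_kinematics(position, orientation): joint angles nearest the present ones, or None.
- monitor.state(): the state.
- imaging.read_camera(name): name is "scene" or "top" or "wrist"; returns a dict with "image" (480x640x3 uint8, red, green, blue), "fx", "fy", "cx", "cy" (pixels), "k1" (the pictures are not rectified: a ray, as slopes to the right and down, at radius r is drawn at 1 + k1 r^2 times it, then the intrinsics apply), "R" (3x3) and "t" (3): a world point X has camera coordinates R X + t; the wrist camera has in their place "mount" (4x4, takes a point from camera to tool coordinates, whose origin is the TCP and whose axes are the flange's). Camera axes: x right, y down, z forward; pixel columns grow to the right and rows downward; lengths in m; the calibration is good to about 2 mm. A picture is of the moment at which its call begins: read the wrist's pose just before it. There is no depth.
A pose or a line that the arm cannot do raises manip.IKError and nothing moves.
- manip.close_job(): hands the job in; it is judged then, once.
The state is a dict: "t": time; "joint_pos": joint angles; "qvel": joint speeds; "effort": joint torques, N m; "ee_pos": TCP position; "eef_rot": TCP orientation; "force": force on the tool from outside, world axes, zero at the start; "ft_torque": the same for the moment, N m; "finger_gap": finger opening in m; "gripper_force": force on a finger pad.
Only numpy, scipy, OpenCV 4.12 (cv2) and the standard library are available. Lean on these libraries where they do the work, as an engineer would, in place of code of your own. Each camera call takes 0.05 s, during which the arm holds its last target. There are 200 camera calls.

TASK

Pull the three nested press sleeves apart and lay out the next press job on the yellow-edged mat: the short wide blue sleeve upright in the middle of the green pad, the tall narrow silver sleeve upright in the middle of the yellow pad, and the brass sleeve upright midway between those two pads, at the centre of the mat. Then lay the bearing flat and centred on top of the brass sleeve, and the orange press cap, knob up, centred on top of the blue sleeve. Let go of everything, and leave the oil bottle and the screwdriver where they are.

Things in the scene. Friction and masses are not known exactly. Their poses are not given: they have to be found in the camera images.
- mat: Setting-out mat, fixed to the bench: grey with a yellow edge, 110 x 390 mm, 3 mm thick. Origin: centre of its underside, on the bench (z = 0); its y axis runs along its length, through both pads. The pads lie 140 mm either side of its centre.
- green_pad: Green round pad, 90 mm across, 3 mm thick, fixed on the mat near one end. Origin: centre of its underside (3 mm above the bench); its top is 6 mm above the bench.
- yellow_pad: Yellow round pad, 90 mm across, 3 mm thick, fixed on the mat near the other end. Origin: centre of its underside (3 mm above the bench); its top is 6 mm above the bench.
- large_sleeve: Large press sleeve: blue metal tube open at both ends, 66 mm outside, 58 mm inside, 35 mm tall, about 0.2 kg. Origin: centre of its lower end, z up along its axis. At the start it stands on the bench with the medium sleeve inside it. It is narrower than the open gripper, and is taken across its outside.
- medium_sleeve: Medium press sleeve: brass tube open at both ends, 55 mm outside, 47 mm inside, 60 mm tall, about 0.3 kg. Origin: centre of its lower end, z up along its axis. At the start it stands inside the large sleeve (1.5 mm gap all round), its foot on the bench too, its top 25 mm above the large one's.
- small_sleeve: Small press sleeve: silver metal tube open at both ends, 44 mm outside, 36 mm inside, 85 mm tall, about 0.3 kg. Origin: centre of its lower end, z up along its axis. At the start it stands inside the medium sleeve (1.5 mm gap all round), its foot on the bench too, its top 25 mm above the medium one's.
- bearing: Double-row ball bearing lying flat: steel rings with a black seal between, 62 mm outside, 30 mm bore, 24 mm thick, about 0.3 kg. Origin: centre of its underside, z up.
- press_cap: Press cap: orange disc 78 mm across and 10 mm thick, with a black upright knob on it, 26 mm across and 30 mm tall (40 mm overall), about 0.16 kg. Origin: centre of its underside, z up. It is taken by the knob.
- oil_bottle: Bystander: white plastic oil bottle with a red cap, 56 mm across, 150 mm tall, standing. Origin: centre of its underside.
- screwdriver: Bystander: screwdriver lying on the bench, its x axis along its length, red handle at its -x end, 200 mm long. Origin: at its middle, on the bench.

How it is judged (in metres and radians):
At the end, for the whole second after the job is handed in: Blue sleeve upright on the green pad and silver on the yellow, within 12 mm of the pad centre; brass upright within 15 mm of the mat's centre; bearing flat on the brass sleeve and cap flat on the blue, knob up, within 10 mm of the sleeve's axis; all released and at rest (horizontal distance between large_sleeve and green_pad below 0.012 m and z of large_sleeve in the frame of green_pad between 0 and 0.006 m and angle between each of large_sleeve, small_sleeve, medium_sleeve, bearing, press_cap's own z axis and vertical below 0.1 rad and horizontal distance between small_sleeve and yellow_pad below 0.012 m and z of small_sleeve in the frame of yellow_pad between 0 and 0.006 m and horizontal distance between medium_sleeve and mat below 0.015 m and z of medium_sleeve in the frame of mat between 0 and 0.006 m and horizontal distance between bearing and medium_sleeve below 0.01 m and z of bearing in the frame of medium_sleeve between 0.057 and 0.063 m and horizontal distance between press_cap and large_sleeve below 0.01 m and z of press_cap in the frame of large_sleeve between 0.032 and 0.038 m and linear speed of each of large_sleeve, medium_sleeve, small_sleeve, bearing, press_cap below 0.02 m/s); the robot touches nothing.
It fails at once if the oil bottle is moved more than 25 mm or tipped over (distance of oil_bottle from where it was at the start of the episode above 0.025 m or angle between oil_bottle's own z axis and vertical above 0.5 rad).
It fails at once if the screwdriver is moved more than 25 mm (distance of screwdriver from where it was at the start of the episode above 0.025 m).
It also fails if it takes over 131 s, if anything falls off the work surface, if the arm or the gripper's body presses on something with over 40 N, if the wrist force passes 120 N, or if a joint passes its speed limit or range.

## Working session

There is one attempt and no reset: what is moved stays moved. The work goes in short steps, each a Python script; the robot and the scene stay as the last script left them, time stands still between calls to the robot, and variables do not carry over. Pictures are saved under pics/ and viewed, at most 14 in all, crops included, and the job is handed in when it is done.

```bash
ls; mkdir -p pics; python3 - <<'E'
from station import manip, inverse_kinematics, monitor, imaging
import cv2, numpy as np
for n in ["scene","top"]:
    d=imaging.read_camera(n); cv2.imwrite(f"pics/{n}0.png",d["image"][...,::-1])
    print(n,{k:(np.round(v,4).tolist() if k!="image" else 0) for k,v in d.items()})
s=monitor.state();print({k:s[k] for k in ("t","ee_pos","eef_rot","finger_gap","force")})
E
```

```text
pics
scene {'image': 0, 'fx': 460.0257, 'fy': 460.0257, 'cx': 322.5514, 'cy': 240.8433, 'k1': 0.0064, 'R': [[-0.1066, 0.9942, -0.0161], [0.695, 0.0629, -0.7162], [-0.711, -0.0875, -0.6977]], 't': [0.052, -0.3328, 1.2882]}
top {'image': 0, 'fx': 549.4859, 'fy': 549.4859, 'cx': 316.0721, 'cy': 235.1201, 'k1': -0.1194, 'R': [[0.0159, -0.9998, 0.0144], [-0.9833, -0.0183, -0.1811], [0.1813, -0.0113, -0.9834]], 't': [-0.0199, 0.5209, 1.2523]}
{'t': 0.1, 'ee_pos': array([0.21097939, 0.4805425 , 0.25724788]), 'eef_rot': array([-1.79939392e+02, -1.61816317e-02,  1.56292131e+02]), 'finger_gap': 0.08818955123049707, 'force': array([ 0.8630242 ,  0.3305066 , -0.61038702])}
```

View pics/top0.png

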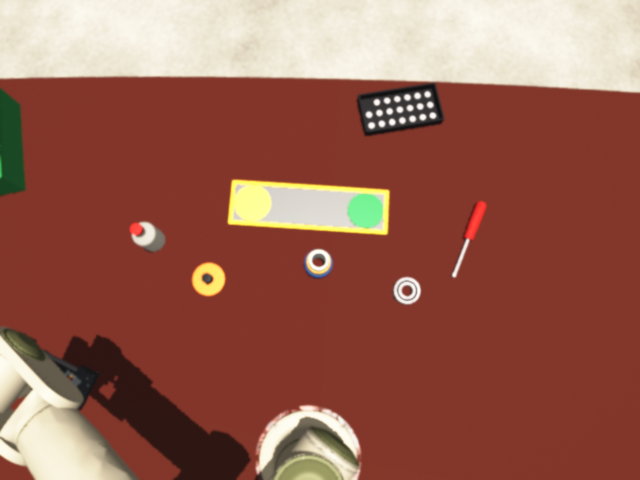

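View pics/scene0.png

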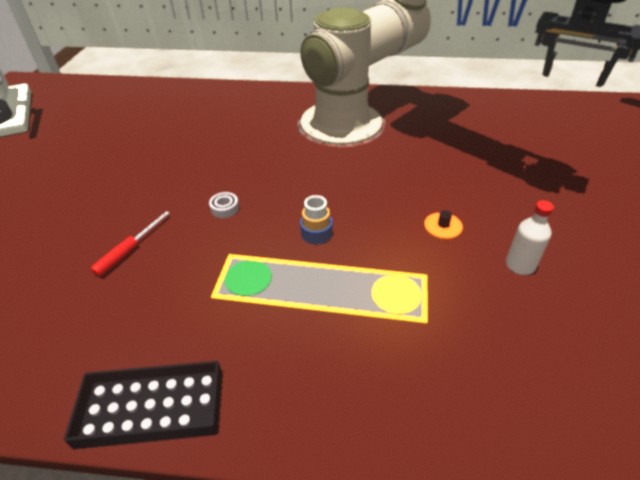

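The top view shows the yellow pad at (253,203), the green pad at (365,211), the nest at (319,262), the bearing at (407,290), the cap at (208,279) and the bottle base near (152,243). The screwdriver runs from (481,205) to (455,275). The scene view agrees: the nest is upright and the cap is knob up.

```bash
cat > h.py <<'E'
from station import manip, inverse_kinematics, monitor, imaging
import cv2, numpy as np
from scipy.spatial.transform import Rotation as Ro
def cam(n):
    """picture (BGR), K, dist, R, t (world->camera)"""
    s=monitor.state(); d=imaging.read_camera(n)
    K=np.array([[d["fx"],0,d["cx"]],[0,d["fy"],d["cy"]],[0,0,1]]); dist=np.array([d["k1"],0,0,0.])
    if n=="wrist":
        T=np.eye(4);T[:3,:3]=Ro.from_euler("xyz",s["eef_rot"],degrees=True).as_matrix();T[:3,3]=s["ee_pos"]
        M=np.linalg.inv(T@np.array(d["mount"])); R,t=M[:3,:3],M[:3,3]
    else: R,t=np.array(d["R"]),np.array(d["t"])
    return d["image"][...,::-1].copy(),(K,dist,R,t)
def world(c,uv,z):
    K,dist,R,t=c
    p=cv2.undistortPoints(np.array(uv,float).reshape(-1,1,2),K,dist)[:,0]
    r=np.c_[p,np.ones(len(p))]@R; o=-R.T@t
    return o+r*((z-o[2])/r[:,2])[:,None]
def proj(c,X):
    K,dist,R,t=c
    return cv2.projectPoints(np.array(X,float).reshape(-1,1,3),cv2.Rodrigues(R)[0],t,K,dist)[0][:,0]
def blob(im,lo,hi,opn=0,near=None):
    m=cv2.inRange(cv2.cvtColor(im,cv2.COLOR_BGR2HSV),np.array(lo),np.array(hi))
    if opn: m=cv2.morphologyEx(m,cv2.MORPH_OPEN,cv2.getStructuringElement(cv2.MORPH_ELLIPSE,(opn,opn)))
    cs,_=cv2.findContours(m,cv2.RETR_EXTERNAL,cv2.CHAIN_APPROX_NONE)
    if near is None: return max(cs,key=cv2.contourArea)[:,0].astype(float)
    cs=[c for c in cs if cv2.contourArea(c)>20]
    return min(cs,key=lambda c:np.hypot(*(c[:,0].mean(0)-near)))[:,0].astype(float)
def circ(c,ct,z):
    """world circle (x,y,r) through contour pixels taken at height z"""
    P=world(c,ct,z)[:,:2]; (x,y),(a,b),_=cv2.fitEllipse((P*1e4).astype(np.float32)); return np.round([x/1e4,y/1e4,a/2e4,b/2e4],4)
E
python3 - <<'E'
from h import *
im,c=cam("top")
G=circ(c,blob(im,(45,120,60),(80,255,255),5,(365,211)),.006); Y=circ(c,blob(im,(22,90,90),(35,255,255),9,(253,203)),.006)
print("green",G,"yellow",Y,"dist",np.hypot(*(G-Y)[:2]))
print("cap",circ(c,blob(im,(8,150,120),(24,255,255),3,(208,279)),.01))
print("nest top",world(c,[(319,258)],.085),"bearing",world(c,[(407,290)],.024),"bottle",world(c,[(153,245)],.0),"sd",world(c,[(481,205),(455,275)],.01))
im,c=cam("scene")
G=circ(c,blob(im,(45,120,60),(80,255,255),5,(248,278)),.006);print("scene green",G)
print("cap",circ(c,blob(im,(8,150,120),(24,255,255),3,(443,226)),.01))
print("nest top",world(c,[(316,203)],.085),"bearing",world(c,[(224,202)],.024))
im,c=cam("wrist");d=imaging.read_camera("wrist");print(np.round(d["mount"],3),d["fx"])
E
```

```text
green [ 0.5941 -0.1313  0.0396  0.0401] yellow [0.6077 0.1517 0.0456 0.0506] dist 0.28332659599832843
cap [0.4164 0.2466 0.0408 0.0413]
nest top [[ 0.46138969 -0.01798881  0.085     ]] bearing [[ 0.39665452 -0.22989711  0.024     ]] bottle [[0.4977759  0.38958323 0.        ]] sd [[ 0.61236856 -0.42244389  0.01      ]
 [ 0.43579104 -0.35082607  0.01      ]]
scene green [ 0.5957 -0.1311  0.0415  0.0419]
cap [0.4233 0.2447 0.0402 0.0423]
nest top [[ 0.46090454 -0.01443559  0.085     ]] bearing [[ 0.40184811 -0.2254079   0.024     ]]
[[-0.    -0.954 -0.301  0.079]
 [ 1.    -0.    -0.001  0.   ]
 [ 0.001 -0.301  0.954 -0.127]
 [ 0.     0.     0.     1.   ]] 394.0001173402777
```

```bash
python3 - <<'E'
from h import *
D=[180,0,90]
manip.movep([.43,.24,.25],[180,0,110]); im,c=cam("wrist"); cv2.imwrite("pics/wcap.png",im)
print("cap",circ(c,blob(im,(5,150,100),(22,255,255),5),.01))
manip.movep([.60,.15,.25],D); im,c=cam("wrist"); cv2.imwrite("pics/wy.png",im)
manip.movep([.595,-.135,.25],D); im,c=cam("wrist"); cv2.imwrite("pics/wg.png",im)
print("green",circ(c,blob(im,(45,100,40),(80,255,255),5),.006))
manip.movep([.40,-.23,.25],D); im,c=cam("wrist"); cv2.imwrite("pics/wb.png",im);np.save("cb.npy",np.array(c,dtype=object))
manip.movep([.461,-.016,.25],D); im,c=cam("wrist"); cv2.imwrite("pics/wn.png",im);np.save("cn.npy",np.array(c,dtype=object))
print("blue",circ(c,blob(im,(100,80,20),(130,255,255),5),.035),"t",monitor.state()["t"])
P=[cv2.imread(f"pics/w{k}.png") for k in ("cap","y","b","n")]
cv2.imwrite("pics/mos.png",cv2.resize(np.vstack([np.hstack(P[:2]),np.hstack(P[2:])]),(800,600)))
E
```

```text
cap [0.4151 0.2482 0.0386 0.0389]
green [ 0.5928 -0.13    0.044   0.044 ]
blue [ 0.4558 -0.0152  0.0304  0.034 ] t 5.4417
```

View pics/mos.png

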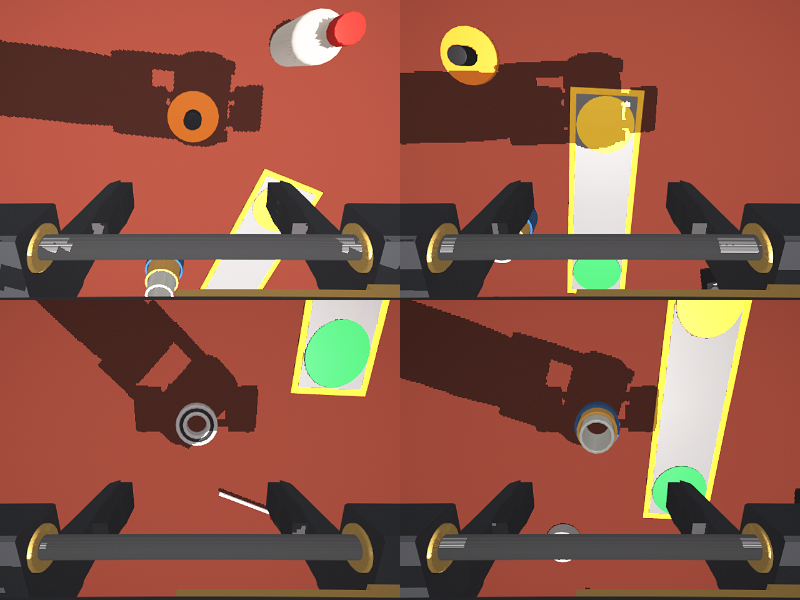

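The mosaic (0.625 scale) shows the cap at (193,117), and the yellow pad partly in shadow at (605,124). The bearing is at (196,424), and the nest's silver rim is at about (597,434). I'll fit circles to these and draw the fits.

```bash
python3 - <<'E'
from h import *
D=np.load("cn.npy",allow_pickle=True); c=tuple(D); im=cv2.imread("pics/wn.png")
c=(c[0].astype(float),c[1].astype(float),c[2].astype(float),c[3].astype(float))
o=im.copy(); ang=np.linspace(0,2*np.pi,60)
def ring(o,c,x,y,r,z,col): cv2.polylines(o,[np.int32(np.round(proj(c,np.c_[x+r*np.cos(ang),y+r*np.sin(ang),0*ang+z])))],True,col,1)
for r,z,col in ((.022,.085,(0,255,0)),(.0275,.06,(255,0,255)),(.033,.035,(255,255,0)),(.033,0,(0,255,255))): ring(o,c,.4605,-.0155,r,z,col)
a=o[130:280,230:400]; a0=im[130:280,230:400]
cb=tuple(x.astype(float) for x in np.load("cb.npy",allow_pickle=True)); ib=cv2.imread("pics/wb.png")
ct=blob(ib,(0,0,25),(180,110,255),3,(314,198)); B=circ(cb,ct,.02); print("bearing",B)
ob=ib.copy(); ring(ob,cb,B[0],B[1],.031,.024,(0,255,0)); ring(ob,cb,B[0],B[1],.031,0,(0,255,255)); b=ob[130:280,230:400]
iy=cv2.imread("pics/wy.png"); print([cv2.cvtColor(iy,cv2.COLOR_BGR2HSV)[r,k] for r,k in ((200,330),(230,330),(165,300))])
cv2.imwrite("pics/z.png",cv2.resize(np.hstack([a0,a,b]),None,fx=1.56,fy=1.56*1,interpolation=cv2.INTER_NEAREST))
E
```

```text
bearing [ 0.3953 -0.2274  0.0309  0.0325]
[array([ 22, 194, 212], dtype=uint8), array([ 22, 196, 212], dtype=uint8), array([ 22, 198, 222], dtype=uint8)]
```

View pics/z.png

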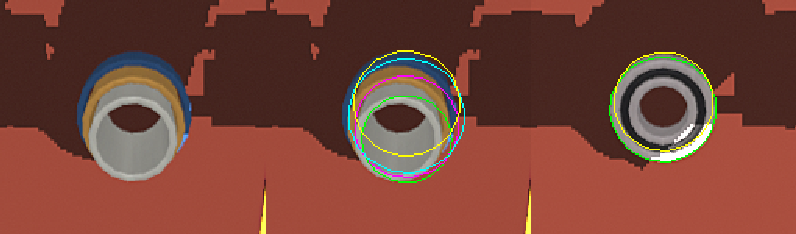

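```bash
cat >> h.py <<'E'
D=[180,0,90]
def force():
    s=monitor.state(); return np.round(s["force"],1),round(s["finger_gap"],4),round(s["gripper_force"],1),round(s["t"],1)
def pick(x,y,z,F,up,yaw=90,feed=.12):
    manip.movep([x,y,up],[180,0,yaw]); manip.move_l([x,y,z],feed=.15); manip.clamp(F); print("grip",force())
E
python3 - <<'E'
from h import *
iy=cv2.imread("pics/wy.png"); im,c=cam("wrist")
d=imaging.read_camera("wrist"); M=np.array(d["mount"])
# pose of that picture: commanded [.60,.15,.25] yaw 90
T=np.eye(4);T[:3,:3]=Ro.from_euler("xyz",[180,0,90],degrees=True).as_matrix();T[:3,3]=[.6,.15,.25]
W=np.linalg.inv(T@M); cy=(c[0],c[1],W[:3,:3],W[:3,3])
print("yellow",circ(cy,blob(iy,(15,120,80),(35,255,255),25,(330,200)),.006))
print("green far",circ(cy,blob(iy,(45,100,40),(80,255,255),5),.006))
pick(.456,-.015,.084,25,.16)
manip.move_l([.456,-.015,.11],feed=.05); print(force())
manip.move_l([.456,-.015,.20],feed=.15); print(force())
im,c=cam("scene"); cv2.imwrite("pics/s1.png",cv2.resize(im[120:330,180:480],None,fx=2,fy=2))
E
```

```text
yellow [0.6002 0.1513 0.0363 0.0421]
green far [ 0.5931 -0.1356  0.037   0.0464]
grip (array([ 1.1, -0.6, -0.1]), 0.0432, 25.0, 7.4)
(array([-0.3,  0.5, -2. ]), 0.0429, 25.0, 8.1)
(array([ 0.1, -0.4, -1.2]), 0.043, 25.0, 8.8)
```

View pics/s1.png

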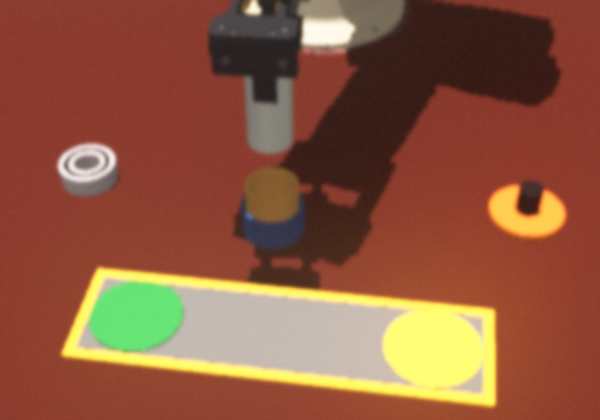

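The silver sleeve lifted cleanly out, and the brass and blue sleeves stayed at about (272,205) in this crop. Next I'll pin down the mat from its outline.

```bash
python3 - <<'E'
from h import *
def matrect(im,c,near,lo=(20,80,90)):
    m=cv2.inRange(cv2.cvtColor(im,cv2.COLOR_BGR2HSV),np.array(lo),np.array((36,255,255)))
    cs,_=cv2.findContours(m,cv2.RETR_EXTERNAL,cv2.CHAIN_APPROX_NONE)
    ct=max(cs,key=lambda k:cv2.contourArea(cv2.convexHull(k)))[:,0].astype(float)
    P=world(c,ct,.003)[:,:2]; return cv2.minAreaRect((P*1e3).astype(np.float32))
im,c=cam("top"); print("top",matrect(cv2.imread("pics/top0.png"),c,0))
im,c=cam("scene"); print("scene",matrect(cv2.imread("pics/scene0.png"),c,0))
manip.movep([.56,.04,.33],D); im,c=cam("wrist"); cv2.imwrite("pics/wm.png",im)
h=cv2.cvtColor(im,cv2.COLOR_BGR2HSV)
print("green",circ(c,blob(im,(45,100,40),(80,255,255),5),.006)); print(matrect(im,c,0,(17,80,80)))
E
```

```text
top ((601.036865234375, 8.248443603515625), (393.8307189941406, 114.69715881347656), 87.19900512695312)
scene ((601.291748046875, 8.085845947265625), (391.6803283691406, 112.56822967529297), 87.19410705566406)Traceback (most recent call last):
  File "<stdin>", line 11, in <module>
  File "h.py", line 25, in blob
    if near is None: return max(cs,key=cv2.contourArea)[:,0].astype(float)
                            ~~~^^^^^^^^^^^^^^^^^^^^^^^^
ValueError: max() iterable argument is empty
```

View pics/wm.png

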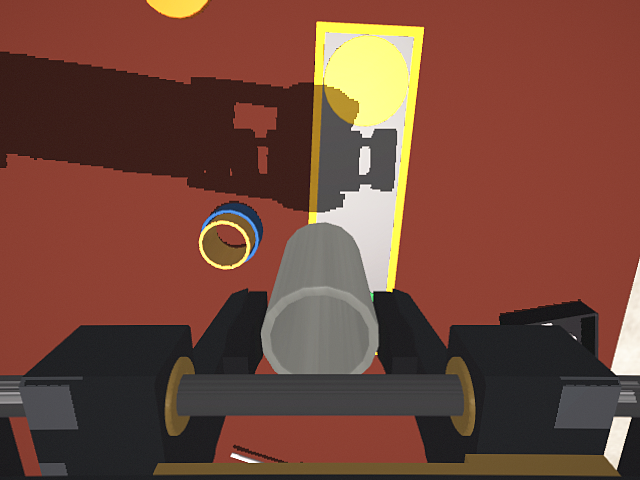

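The brass/blue nest shows at (231,236) and the yellow pad at (367,80), with the silver sleeve held straight. The top and scene cameras agree on the mat centre, (0.601, 0.008), to 0.3 mm.

```bash
cat >> h.py <<'E'
def place(x,y,z,up,yaw=90):
    manip.movep([x,y,up],[180,0,yaw]); manip.move_l([x,y,z+.03],feed=.15); manip.move_l([x,y,z+.001],feed=.04)
    print("down",force()); manip.ungrasp(); manip.hold(.3); manip.move_l([x,y,up],feed=.2)
E
python3 - <<'E'
from h import *
s=monitor.state(); im,c=cam("wrist"); print("yellow chk",world(c,[(367,80)],.006))
place(.6075,.148,.090,.21)
manip.movep([.456,-.015,.25],D); im,c=cam("wrist"); cv2.imwrite("pics/wn2.png",im)
ct=blob(im,(8,100,25),(30,255,255),3,(313,210)); print("brass",circ(c,ct,.06),ct.mean(0))
print("blue",circ(c,blob(im,(100,80,20),(130,255,255),3),.035),force())
cv2.imwrite("pics/z2.png",cv2.resize(im[100:400,150:640],None,fx=1.5,fy=1.5))
im,c=cam("scene"); cv2.imwrite("pics/s2.png",im)
E
```

```text
yellow chk [[0.60751713 0.15096376 0.006     ]]
down (array([-0.1,  0.5, -2.6]), 0.0429, 25.0, 12.1)
brass [ 0.4562 -0.013   0.0265  0.0297] [320.59898477 210.04568528]
blue [ 0.4562 -0.0183  0.0311  0.0373] (array([ 0.1, -0.3, -0.5]), 0.088, 0.0, 14.9)
```

View pics/z2.png

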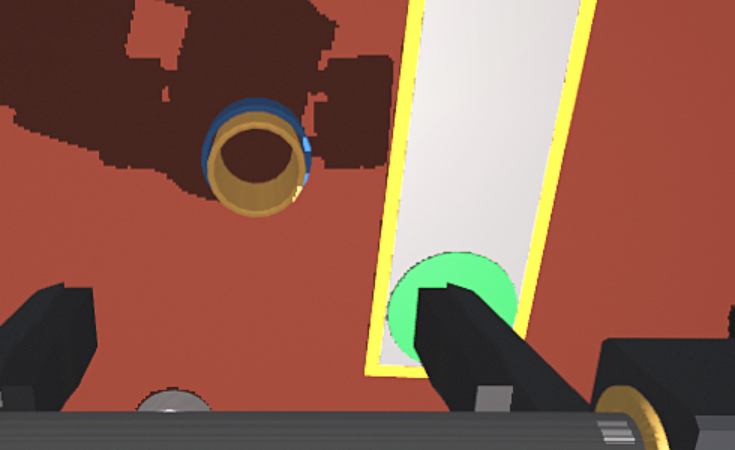

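The brass rim is centred at about (257,164) in the crop, upright and still inside the blue sleeve. Picking brass next.

```bash
python3 - <<'E'
from h import *
pick(.456,-.0145,.059,25,.16)
manip.move_l([.456,-.0145,.075],feed=.05); print(force())
manip.move_l([.456,-.0145,.17],feed=.15); print(force())
im,c=cam("scene"); cv2.imwrite("pics/s3.png",cv2.resize(im[120:330,180:480],None,fx=2,fy=2))
E
```

```text
grip (array([0.9, 0.8, 1.7]), 0.0544, 25.0, 16.9)
(array([-0.1, -0.3, -3.4]), 0.054, 25.0, 17.3)
(array([ 0.2,  0.7, -3.5]), 0.0541, 25.0, 18.1)
```

View pics/s3.png

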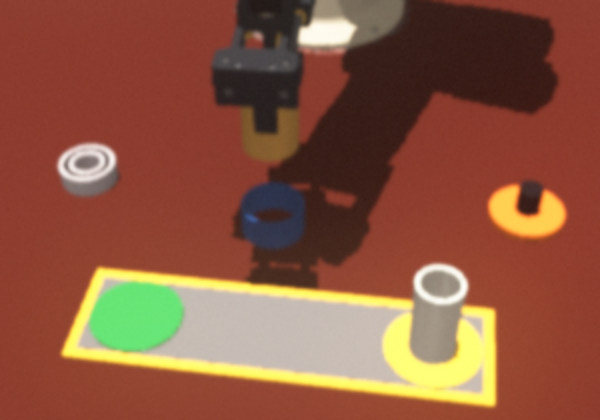

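Brass is lifted, blue is left on the bench at (273,215), and silver stands centred on the yellow pad at (435,340). Placing brass, then moving blue.

```bash
python3 - <<'E'
from h import *
place(.6012,.0082,.062,.19)
manip.movep([.456,-.0145,.25],D); im,c=cam("wrist")
B=circ(c,blob(im,(100,80,20),(130,255,255),3),.035); print("blue",B)
pick(.456,-.0145,.024,25,.12)
manip.move_l([.456,-.0145,.12],feed=.12); print(force())
place(.5944,-.1316,.030,.16)
pick(.3955,-.2277,.022,30,.12)
manip.move_l([.3955,-.2277,.16],feed=.15); print(force())
manip.movep([.5,-.1,.20],D)
im,c=cam("scene"); cv2.imwrite("pics/s4.png",cv2.resize(im[120:330,180:480],None,fx=2,fy=2))
im,c=cam("top");cv2.imwrite("pics/t4.png",im)
E
```

```text
down (array([ 0.2,  0.5, -2.7]), 0.054, 25.0, 20.5)
blue [ 0.456  -0.0133  0.0321  0.034 ]
grip (array([-0.4,  0.1,  6. ]), 0.0654, 25.0, 24.8)
(array([ 0.1, -0.8, -1.6]), 0.0656, 25.0, 25.7)
down (array([-0.6,  0.3, -2.4]), 0.0655, 25.0, 28.2)
grip (array([0.2, 1.7, 6.1]), 0.0601, 29.9, 32.0)
(array([-0.4, -0.3, -3.9]), 0.0603, 29.9, 33.1)
```

View pics/s4.png

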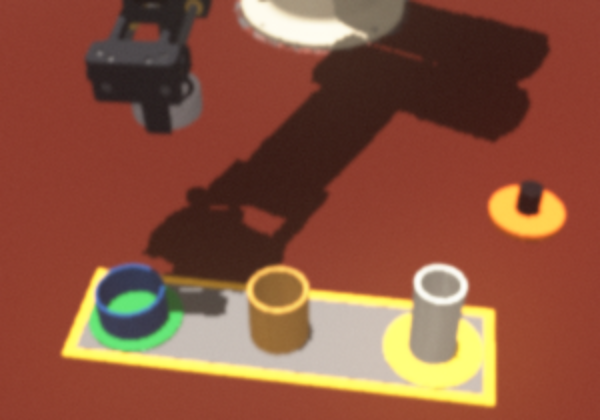

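Blue, brass and silver stand on their spots. The bearing in the gripper is at (168,100), but the finger is at (158,115), so it may be off-centre. I'll check with the wrist camera.

```bash
python3 - <<'E'
from h import *
im,c=cam("wrist"); s=monitor.state(); p=s["ee_pos"]; print(p,s["eef_rot"])
o=im.copy(); ang=np.linspace(0,2*np.pi,60)
for dz,col in ((.002,(0,255,0)),(-.022,(0,255,255))):
    for r in (.031,.015): cv2.polylines(o,[np.int32(np.round(proj(c,np.c_[p[0]+r*np.cos(ang),p[1]+r*np.sin(ang),0*ang+p[2]+dz])))],True,col,1)
cv2.imwrite("pics/wb4.png",cv2.resize(o[150:450,120:520],None,fx=1.5,fy=1.5))
cv2.imwrite("pics/wb4raw.png",im)
E
```

```text
[ 0.49943417 -0.10093427  0.19947744] [-1.79938278e+02 -1.81182351e-02  8.99055856e+01]
```

View pics/wb4.png

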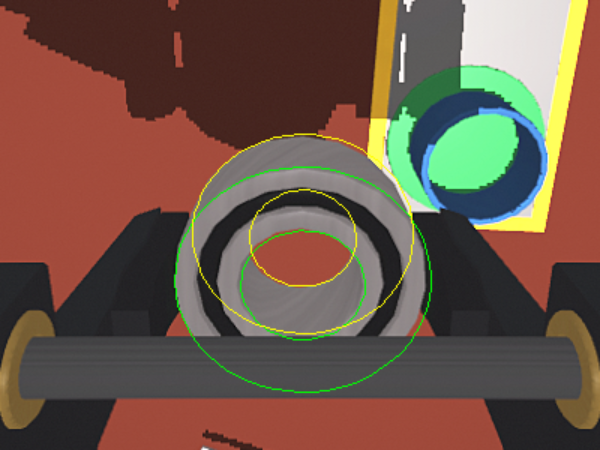

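The bearing's top ring and bore match the prediction to about 1 mm, and it's flat. Placing it, then the cap.

```bash
python3 - <<'E'
from h import *
place(.6012,.0082,.085,.20)
manip.movep([.5,.12,.24],D)
pick(.4155,.2475,.033,20,.20,110)
manip.move_l([.4155,.2475,.2],feed=.15); print(force())
im,c=cam("scene"); cv2.imwrite("pics/s5.png",cv2.resize(im[120:330,180:480],None,fx=2,fy=2))
manip.movep([.5,.06,.24],D)
manip.movep([.5944,-.06,.22],D); im,c=cam("wrist"); cv2.imwrite("pics/w5.png",im)
E
```

```text
down (array([-1. , -0.8, -3.7]), 0.06, 29.9, 36.2)
grip (array([-0.2, -0.1, -0.4]), 0.0254, 20.0, 41.4)
(array([-0.1, -0.4, -1.6]), 0.0252, 20.0, 42.6)
```

View pics/s5.png

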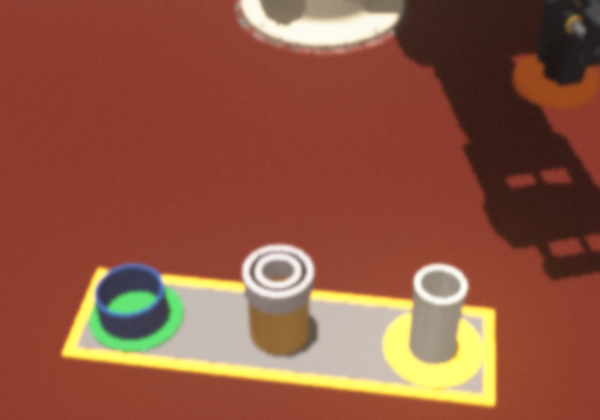

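View pics/w5.png

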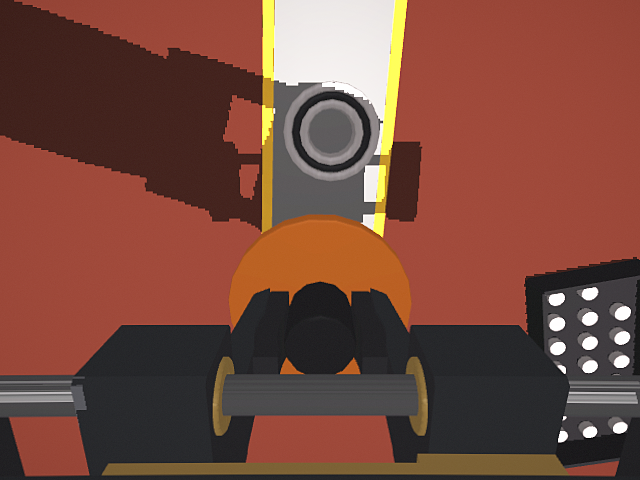

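The bearing sits flat on brass at (278,272), and the cap is held level and centred. I'll check the blue, bearing and silver positions numerically before releasing the cap.

```bash
python3 - <<'E'
from h import *
im,c=cam("scene")
for n,p,z in (("blue",(246,263),.041),("bearing",(319,256),.087),("silver",(400,262.5),.091)): print(n,world(c,[p],z)[0].round(4))
im,c=cam("top"); 
ct=blob(im,(100,60,20),(130,255,255),0,(363,208)) if True else 0
print("top blue",circ(c,ct,.035), "green",circ(c,blob(im,(45,100,40),(80,255,255),3,(365,211)),.006))
cv2.imwrite("pics/t6.png",cv2.resize(im[160:260,210:410],None,fx=4,fy=4,interpolation=cv2.INTER_CUBIC))
E
```

```text
blue [ 0.5918 -0.1305  0.041 ]
bearing [0.6055 0.0078 0.087 ]
silver [0.6119 0.1463 0.091 ]Traceback (most recent call last):
  File "<stdin>", line 5, in <module>
  File "h.py", line 27, in blob
    return min(cs,key=lambda c:np.hypot(*(c[:,0].mean(0)-near)))[:,0].astype(float)
           ~~~^^^^^^^^^^^^^^^^^^^^^^^^^^^^^^^^^^^^^^^^^^^^^^^^^^
ValueError: min() iterable argument is empty
```

Everything is within about 4 mm of target. Placing the cap.

```bash
python3 - <<'E'
from h import *
place(.594,-.1312,.074,.20)
manip.movep([.42,-.03,.28],D); print(force())
im,c=cam("scene"); print("cap",circ(c,blob(im,(5,150,80),(20,255,255),3,(246,260)),.051))
im2,c2=cam("wrist")
cv2.imwrite("pics/f.png",np.vstack([cv2.resize(im[170:330,180:480],(560,299)),cv2.resize(im2,(400,300))[:, :400] if 0 else cv2.copyMakeBorder(cv2.resize(im2,(400,300)),0,0,0,160,0)]))
E
```

```text
down (array([ 0.5,  0.5, -2. ]), 0.0254, 20.0, 46.4)
(array([-0.3,  0.2, -0.4]), 0.088, 0.0, 49.4)
cap [ 0.6021 -0.1292  0.0349  0.0354]
```

View pics/f.png

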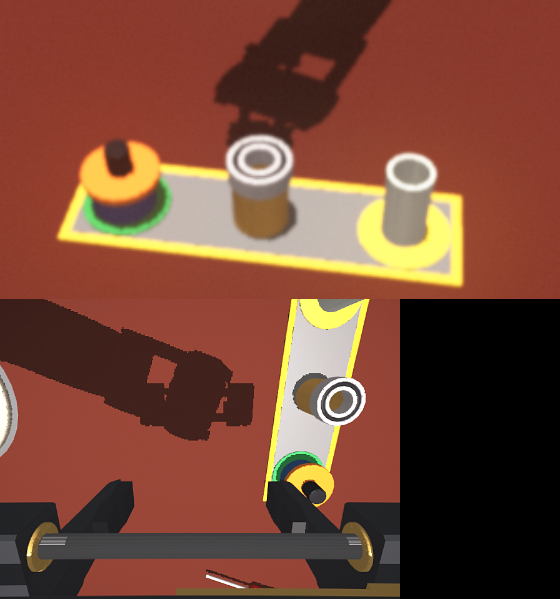

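The cap, bearing and silver look seated, with the cap disc near (120,172). I'll do one last overlay check on centring, in both cameras.

```bash
python3 - <<'E'
from h import *
ang=np.linspace(0,2*np.pi,80)
L=[(.594,-.1312,.039,.051,(255,0,0)),(.594,-.1312,.013,.081,(255,255,255)),(.5944,-.1316,.033,.006,(255,255,0)),(.5944,-.1316,.045,.006,(0,0,255)),
   (.6012,.0082,.031,.087,(0,255,0)),(.6012,.0082,.0275,.003,(255,0,255)),(.608,.148,.045,.006,(0,0,255)),(.6075,.148,.022,.091,(0,255,0)),(.6075,.148,.022,.006,(0,255,0))]
def ov(n,sl,k):
    im,(K,d,R,t)=cam(n); S=np.diag([k,k,1.]); o=cv2.resize(im,None,fx=k,fy=k,interpolation=cv2.INTER_CUBIC)
    for x,y,r,z,col in L: cv2.polylines(o,[np.int32(np.round(proj((S@K,d,R,t),np.c_[x+r*np.cos(ang),y+r*np.sin(ang),0*ang+z])))],True,col,1)
    y0,y1,x0,x1=[int(v*k) for v in sl]; return o[y0:y1,x0:x1]
a=ov("scene",(232,325,205,440),3)
manip.movep([.594,-.08,.27],D)
b=ov("wrist",(60,320,150,500),1.2)
b=cv2.copyMakeBorder(b,0,0,0,a.shape[1]-b.shape[1],cv2.BORDER_CONSTANT)
print(a.shape,b.shape); cv2.imwrite("pics/fin.png",np.vstack([a,b]))
E
```

```text
(279, 705, 3) (312, 705, 3)
```

View pics/fin.png

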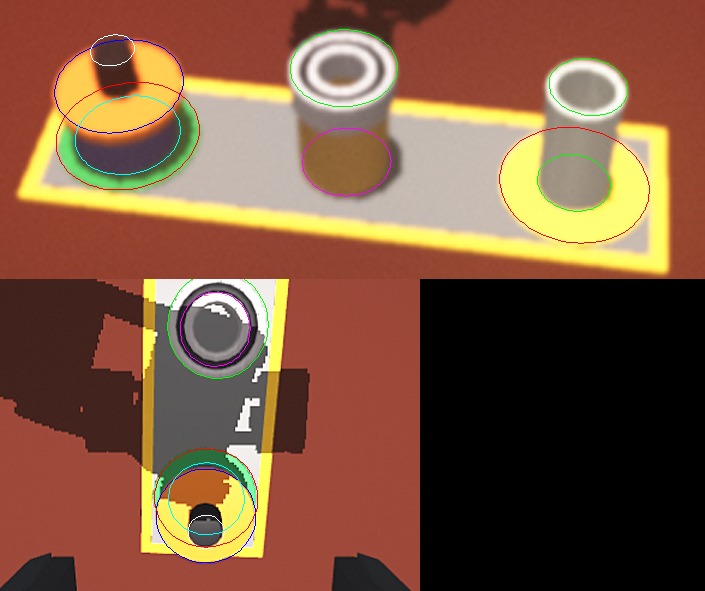

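The predicted and actual outlines of the cap, bearing, brass, silver and both pads agree to within 1–3 mm in both views. Handing the job in.

```bash
python3 - <<'E'
from h import *
print(force()); print(manip.close_job())
E
```

```text
(array([ 0.2,  0.9, -0.3]), 0.0879, 0.0, 50.3)
the job is handed in; nothing more can be done
None
```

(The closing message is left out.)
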